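# Clear the condiment caddy into the oak rack, keeping the order

### The job

The steel caddy with its white cells is going to be washed: move its oil bottle, pepper mill, salt shaker and spice jar into the empty oak rack, one to a compartment, in the same left-to-right order (as you face them) in which they stand in the caddy, so that the cook still finds each without looking. Keep every container upright the whole time, and leave all four standing freely on the floor of their compartments.

Things in the scene. Friction and masses are not known exactly. Their poses are not given: they have to be found in the camera images.
- rack: empty oak rack, fixed: 92 mm deep (its x), 350 mm long (its y, to the robot's left), one row of four compartments of 80 x 80 mm inside, centred at y = +129, +43, -43, -129 mm (left to right), x = 0. Compartment floors are 8 mm above the worktop; long walls reach 36, dividers 32, end boards 44 mm. Origin at the centre of its underside, on the worktop.
- caddy: full steel caddy, fixed: tray 94 mm deep (its x), 354 mm long (its y, to the robot's left) with a bow handle at each end (36 mm high, out to 192 mm), holding four white cells at y = +129, +43, -43, -129 mm, their tops 36 mm above the worktop. The containers' order in it varies; it or the rack is the nearer one. Origin at the centre of its underside, on the worktop.
- oil: oil bottle, clear with a green and white label and a small white cap, a square body with rounded corners, 58 mm across the flats (71 mm across the corners) and straight up to 145 mm, 205 mm tall, about 0.33 kg; flats square to its x and y axes. The cap is 31 mm wide, from 191 mm up to the top, and can carry the bottle. Origin at the centre of its underside, z up.
- mill: pepper mill of brown turned wood with a waist, foot 58 mm wide, 150 mm tall, about 0.18 kg; its round head, 109 to 139 mm above the underside, is 49 mm wide at most (about 124 mm up) and does not turn; a 12 mm metal nut is on top. Origin at the centre of its underside, z up.
- salt: salt shaker, the shortest of the four: clear glass, white inside, with a grey domed top; round, 44 mm wide, 90 mm tall, about 0.1 kg. Widest 30 mm up, it narrows to about 34 mm from 65 to 78 mm up. Origin at the centre of its underside, z up.
- spice: spice jar, a straight round glass jar with a label and a wide screw cap; 45 mm wide from foot to cap, 106 mm tall, about 0.11 kg; the cap is the part above 85 mm. Origin at the centre of its underside, z up.
- cell_oil: white plastic cell, 84 x 84 mm, 32 mm tall, fixed in the caddy; the oil bottle stands at the start in its recess (64 mm square, 28 mm deep), so its place in the row shows where the oil bottle belongs. Origin at the centre of its underside, 4 mm above the worktop and 4 mm below the recess floor, z up.
- cell_mill: white plastic cell, 84 x 84 mm, 32 mm tall, fixed in the caddy; the pepper mill stands at the start in its recess (round, 64 mm wide, 28 mm deep), so its place in the row shows where the pepper mill belongs. Origin at the centre of its underside, 4 mm above the worktop and 4 mm below the recess floor, z up.
- cell_salt: white plastic cell, 84 x 84 mm, 32 mm tall, fixed in the caddy; the salt shaker stands at the start in its recess (round, 50 mm wide, 28 mm deep), so its place in the row shows where the salt shaker belongs. Origin at the centre of its underside, 4 mm above the worktop and 4 mm below the recess floor, z up.
- cell_spice: white plastic cell, 84 x 84 mm, 32 mm tall, fixed in the caddy; the spice jar stands at the start in its recess (round, 51 mm wide, 28 mm deep), so its place in the row shows where the spice jar belongs. Origin at the centre of its underside, 4 mm above the worktop and 4 mm below the recess floor, z up.
Things that resemble listed ones, but are neither listed nor needed, are in the scene too. What is shaped like the mill but purple or red is not meant.

How it is judged:
At the end, for the whole second after the job is handed in: Each container stands in the rack compartment with the same place from the left as its cell has in the caddy: within 25 mm of the compartment centre along and across the rack, underside on its floor (3 to 14 mm above the rack underside), within 0.08 rad of upright, at rest, released (((y of cell_oil in the frame of caddy between 0.109 and 0.149 m and y of oil in the frame of rack between 0.104 and 0.154 m) or (y of cell_oil in the frame of caddy between 0.023 and 0.063 m and y of oil in the frame of rack between 0.018 and 0.068 m) or (y of cell_oil in the frame of caddy between -0.063 and -0.023 m and y of oil in the frame of rack between -0.068 and -0.018 m) or (y of cell_oil in the frame of caddy between -0.149 and -0.109 m and y of oil in the frame of rack between -0.154 and -0.104 m)) and x of oil in the frame of rack between -0.025 and 0.025 m and z of oil in the frame of rack between 0.003 and 0.014 m and angle between each of oil, mill, salt, spice's own z axis and vertical below 0.08 rad and linear speed of each of oil, mill, salt, spice below 0.01 m/s and angular speed of each of oil, mill, salt, spice below 0.2 rad/s and ((y of cell_mill in the frame of caddy between 0.109 and 0.149 m and y of mill in the frame of rack between 0.104 and 0.154 m) or (y of cell_mill in the frame of caddy between 0.023 and 0.063 m and y of mill in the frame of rack between 0.018 and 0.068 m) or (y of cell_mill in the frame of caddy between -0.063 and -0.023 m and y of mill in the frame of rack between -0.068 and -0.018 m) or (y of cell_mill in the frame of caddy between -0.149 and -0.109 m and y of mill in the frame of rack between -0.154 and -0.104 m)) and x of mill in the frame of rack between -0.025 and 0.025 m and z of mill in the frame of rack between 0.003 and 0.014 m and ((y of cell_salt in the frame of caddy between 0.109 and 0.149 m and y of salt in the frame of rack between 0.104 and 0.154 m) or (y of cell_salt in the frame of caddy between 0.023 and 0.063 m and y of salt in the frame of rack between 0.018 and 0.068 m) or (y of cell_salt in the frame of caddy between -0.063 and -0.023 m and y of salt in the frame of rack between -0.068 and -0.018 m) or (y of cell_salt in the frame of caddy between -0.149 and -0.109 m and y of salt in the frame of rack between -0.154 and -0.104 m)) and x of salt in the frame of rack between -0.025 and 0.025 m and z of salt in the frame of rack between 0.003 and 0.014 m and ((y of cell_spice in the frame of caddy between 0.109 and 0.149 m and y of spice in the frame of rack between 0.104 and 0.154 m) or (y of cell_spice in the frame of caddy between 0.023 and 0.063 m and y of spice in the frame of rack between 0.018 and 0.068 m) or (y of cell_spice in the frame of caddy between -0.063 and -0.023 m and y of spice in the frame of rack between -0.068 and -0.018 m) or (y of cell_spice in the frame of caddy between -0.149 and -0.109 m and y of spice in the frame of rack between -0.154 and -0.104 m)) and x of spice in the frame of rack between -0.025 and 0.025 m and z of spice in the frame of rack between 0.003 and 0.014 m); the robot touches nothing.
It fails at once if the oil bottle is tipped by more than 0.6 rad (angle between oil's own z axis and vertical above 0.6 rad).
It fails at once if the pepper mill is tipped by more than 0.6 rad (angle between mill's own z axis and vertical above 0.6 rad).
It fails at once if the salt shaker is tipped by more than 0.6 rad (angle between salt's own z axis and vertical above 0.6 rad).
It fails at once if the spice jar is tipped by more than 0.6 rad (angle between spice's own z axis and vertical above 0.6 rad).
It also fails if it takes over 88 s, if anything falls off the work surface, if the arm or the gripper's body presses on something with over 40 N, if the wrist force passes 120 N, or if a joint passes its speed limit or range.

### The arm

A 7-joint arm with a two-finger parallel gripper is mounted at the origin on a cart in front of the work surface, level with it; the furniture and walls round the work are solid. World frame = base frame: x ahead of the robot, y to its left, z up, the work surface at z = 0. Lengths are in m, angles in rad, forces in N, time in s.
With the tool pointing down it reaches from about 0.4 to 0.85 m from the base axis. Payload 4.4 kg.
Tool frame: the origin (TCP) lies on the centre line of the jaws, within the pads' length; the fingertips stand 22 mm ahead of it and the grasp point (between the pads) lies 3 mm ahead of it (robot.tip_extent is the z of the fingertips in the tool frame, in m); z points along the fingers, y is the line along which they close (so a half turn about z gives the same grasp; the last joint's range is limited). The gripper opens to 94 mm and grips with 3 to 60 N. Pads are 16 mm wide; open, the fingers measure 119 mm over their backs; the gripper's body (75 mm by 177 mm) begins 78 mm behind the grasp point.
Start: joints at [-1.36, 0.628, 0.038, 1.517, -0.027, 0.996, -0.02], TCP at [0.178, 0.625, 0.227] pointing down, gripper open.
Joint ranges: [-3.06, 3.06], [-0.37, 2.12], [-1.25, 1.32], [0.18, 2.47], [-1.1, 4.24], [0.23, 1.98], [-2.94, 2.94]. Speed limits (rad/s): [2.57, 2.57, 3.14, 3.14, 3.14, 3.14, 3.14].

### API

Orientations are given as a 3x3 rotation matrix whose columns are the frame's x, y, z axes.
In Python, from bench import robot gives the robot as it stands. The module is installed in compiled form; this text tells all that it offers.
- The arm moves only by the tool move_arm, never from a script. Its argument "rows" is a list that holds one entry, the list of rows, each a list of 7 numbers: the shift along the tool's x, y, z as a fraction of full scale, then the turn, a rotation vector about the tool's x, y, z as a fraction of full scale, then the closure, from 0 (fully open) to 1 (shut). In form: [[[x, y, z, wx, wy, wz, hand], ...]]. A call has 1 to 10 rows; each row shifts and turns the commanded pose from where the row before left it, along the tool's axes as they then stand; what a row does not reach is not made up. Full scale, the value 1, is 40 mm for a shift and 180 degrees for a turn. A row lasts 1/10 s, in which the tool goes at most 50 mm and 8.59 degrees, less where a joint would pass 70% of its speed; a pose out of reach is approached as far as the arm can. A call with a number of a shift or a turn outside -1 to 1 is refused whole. A call with a gripper value outside its range is refused whole. The fingers move at their own pace and stop on an object; "force" is the grip in N (left out, the last holds). Time passes only in rows, so rows that do not move let the fingers close. It gives the time, the measured TCP pose, the force, the opening and the grip force at its end, in the units of the state.
- robot.get_state(): the state, without advancing time (a new reading comes with each control period).
- robot.get_image(name): name is "scene" or "side" or "wrist"; returns (picture, depth): 420x560x3 uint8, red, green, blue; 420x560 float32, m along the optical axis (not along the pixel's ray), 0 where there is no reading.
- robot.camera_model(name): a dict with "fx", "fy", "cx", "cy" (pixels), "R" (3x3) and "t" (3): a world point X has camera coordinates R X + t. Camera axes: x right, y down, z forward; pixel columns grow to the right and rows downward; lengths in m; the calibration is good to about 2 mm. A picture is of the moment at which its call begins: read the wrist's pose just before it. camera_model takes no time and is no camera call; for the wrist camera it gives the pose at the moment of the call.
- robot.sign_off(): hands the job in; it is judged then, once.
The state is a dict: "clock": time; "qpos": joint angles; "joint_velocities": joint speeds; "effort": joint torques, N m; "tcp_pos": TCP position; "tcp_rot": TCP orientation; "wrist_force": force on the tool from outside, world axes, zero at the start; "wrist_torque": the same for the moment, N m; "gripper_width": finger opening in m; "grasp_force": force on a finger pad.
Only numpy, scipy, OpenCV 4.12 (cv2) and the standard library are available. Lean on these libraries where they do the work, as an engineer would, in place of code of your own. Each camera call takes 0.05 s, during which the arm holds its last target. There are 200 camera calls.

## Working session

There is one attempt and no reset: what is moved stays moved. The work goes in short steps, Python scripts to look and compute and a tool call to move; the robot and the scene stay as the last step left them, time stands still between calls to the robot, and variables do not carry over. Pictures are saved under pics/ and viewed, at most 14 in all, crops included, and the job is handed in when it is done.

Besides the shell and the picture viewer there is one more tool, called after "Call:" by a JSON object that holds its "op" and its "data", one argument or row to a line. move_arm: Moves the arm, as the interface text tells. Its arguments: {"type":"object","properties":{"rows":{"type":"array","items":{"type":"array","items":{"type":"array","items":{"type":"number"}}}},"force":{"type":"number"}},"required":["rows"]}

```bash
mkdir -p pics; ls
cat > h.py <<'E'
import numpy as np, cv2
from bench import robot
def grab(n):
    m=robot.camera_model(n); p,d=robot.get_image(n); return p,d,m
def save(p,f,**k): cv2.imwrite('pics/'+f,cv2.cvtColor(p,cv2.COLOR_RGB2BGR))
def world(d,m):
    v,u=np.mgrid[:d.shape[0],:d.shape[1]]
    c=np.stack([(u-m['cx'])/m['fx']*d,(v-m['cy'])/m['fy']*d,d],-1)
    return (c-m['t'])@m['R']   # R^T (c-t)
E
python3 - <<'E'
from h import *
s=robot.get_state();print(s)
for n in('scene','side'):
    p,d,m=grab(n);save(p,n+'0.png');np.savez(n+'0.npz',p=p,d=d,**m);print(m)
E
```

```text
pics
{'clock': 0.0, 'qpos': array([-1.35978504,  0.62934511,  0.03845486,  1.51834518, -0.02697136,
        0.99630268, -0.01999078]), 'joint_velocities': array([-9.59541119e-04, -8.30643137e-05, -6.80153054e-04,  1.21625085e-03,
        1.60452591e-04, -8.49964705e-04,  1.33294761e-03]), 'effort': array([ 1.06524644e-04, -5.49739802e+01,  1.14353690e+00, -1.86624527e+01,
       -5.21639187e-02,  2.39289663e-02,  1.75980840e-04]), 'tcp_pos': array([0.17745583, 0.62466198, 0.2265623 ]), 'tcp_rot': array([[-9.61935848e-01,  2.73274976e-01, -4.60264573e-04],
       [ 2.73275358e-01,  9.61934119e-01, -1.82488364e-03],
       [-5.59508364e-05, -1.88119996e-03, -9.99998229e-01]]), 'wrist_force': array([-0.46584197,  0.00551557,  0.66376802]), 'wrist_torque': array([ 0.03018095, -0.02467533,  0.03043861]), 'grasp_force': 0.0, 'gripper_width': 0.09406479839320477}
{'fx': 507.1818703897112, 'fy': 507.1818703897112, 'cx': 275.7822941865523, 'cy': 205.0229732230331, 'R': array([[ 0.35279861, -0.93569514,  0.00278418],
       [-0.76800951, -0.29127083, -0.57037067],
       [ 0.53450402,  0.1990877 , -0.8213827 ]]), 't': array([-0.16512478,  0.44010295,  0.74530353])}
{'fx': 446.1434922513489, 'fy': 446.1434922513489, 'cx': 279.91846335695607, 'cy': 208.4720508565682, 'R': array([[-0.99767658, -0.06807576,  0.00266916],
       [-0.03765272,  0.5183169 , -0.85435933],
       [ 0.05677769, -0.8524748 , -0.51967587]]), 't': array([0.50139727, 0.04303308, 0.8908992 ])}
```

View pics/scene0.png

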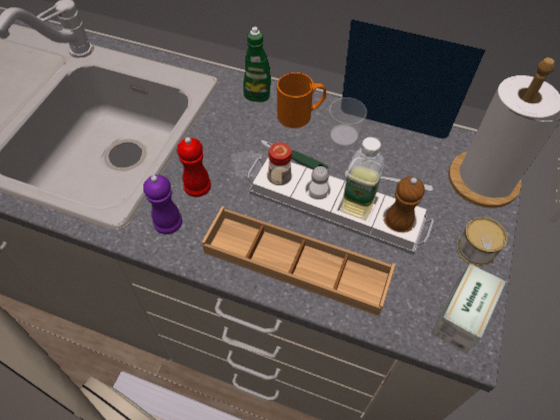

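View pics/side0.png

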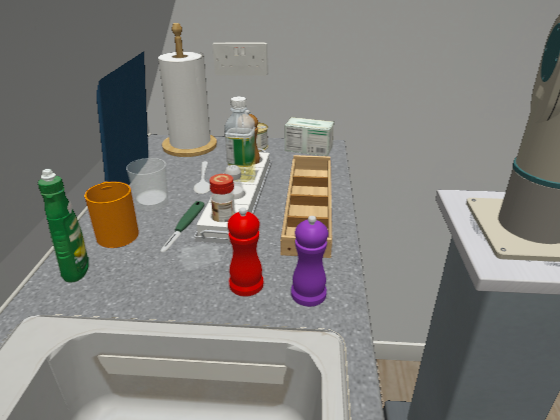

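Run:
```python
from h import *
for n in('scene','side'):
    z=np.load(n+'0.npz');p,d=z['p'],z['d'];W=world(d,z)
    hsv=cv2.cvtColor(p,cv2.COLOR_RGB2HSV);H,S,V=[hsv[...,i].astype(int) for i in range(3)]
    X,Y,Z=[W[...,i] for i in range(3)];ok=(d>0)
    print(n,'table z',np.median(Z[ok&(abs(Z)<.02)]), 'tcp px',z['R']@np.array([.178,.625,.227])+z['t'])
    reg=ok&(X>.3)&(X<.9)&(Y>-.4)&(Y<.4)
    for nm,mk in(('rack',(H>8)&(H<22)&(S>90)&(Z>.028)&(Z<.05)),('white',(S<45)&(V>110)&(Z>.031)&(Z<.042))):
        q=(reg&mk).astype(np.uint8)
        k,l,st,c=cv2.connectedComponentsWithStats(q,connectivity=8)
        for i in range(1,k):
            if st[i,4]<60: continue
            P=W[l==i][:,:2]; r=cv2.minAreaRect(P.astype(np.float32)*1000)
            print(nm,st[i],np.round(r[0],1),np.round(r[1],1),round(r[2],1),'z',np.round(np.median(Z[l==i]),4))
    # tall things
    for lo,hi in((.192,.21),(.085,.105),(.075,.092),(.11,.139)):
        q=(reg&(Z>lo)&(Z<hi)).astype(np.uint8);k,l,st,c=cv2.connectedComponentsWithStats(q)
        for i in range(1,k):
            if st[i,4]<40: continue
            P=W[l==i]; print('tall',lo,st[i],np.round(P.min(0)*1000),np.round(P.max(0)*1000),p[l==i].mean(0).round())
```

```text
scene table z -0.0005672246547400208 tcp px [-0.68650408 -0.00812115  0.77842119]
rack [283  90  23   7 109] [843.8  96.4] [14.2 50.9] 17.2 z 0.0428
rack [277  98  46  23 279] [801.3  63.7] [ 42.5 104.2] 35.1 z 0.0384
rack [ 202  206  193  105 2222] [444.6 -49.7] [349.7  95.1] 88.9 z 0.0335
rack [386 210  29  21 190] [ 581.  -210.6] [29.5 52.8] 1.2 z 0.0424
white [328 129  31  14  98] [759.6 -44.2] [27.3 68.6] 2.0 z 0.0367
white [ 252  158  174   86 2761] [601.7 -81.8] [342.1  87.2] 86.3 z 0.0347
white [423 219  11  23  66] [ 586.4 -269.8] [ 5.9 55.1] 85.1 z 0.0365
tall 0.192 [ 171    0  304   82 1736] [ 837. -264.  192.] [870. 398. 210.] [41. 44. 49.]
tall 0.192 [475  69  35  12 169] [ 859. -328.  192.] [ 869. -267.  210.] [72. 68. 68.]
tall 0.192 [487 102  57  40 481] [ 720. -400.  192.] [ 787. -303.  210.] [101.  94.  92.]
tall 0.192 [360 144  20  16 149] [ 581. -140.  192.] [ 599. -108.  210.] [127. 121. 121.]
tall 0.085 [245  63  25  13 181] [821. 161.  85.] [857. 213. 105.] [40. 58. 35.]
tall 0.085 [277  73  48  30 488] [768.  26.  85.] [853. 125. 102.] [117.  59.  13.]
tall 0.
[... 5679 characters left out ...]
.] [ 829. -301.  139.] [150. 149. 143.]
tall 0.11 [101 110  46  54 588] [ 848. -267.  110.] [860. -11. 139.] [22. 40. 52.]
tall 0.11 [225 120  33  32 411] [ 570. -218.  110.] [629. -91. 139.] [ 82. 104.  73.]
tall 0.11 [ 57 137  44  42 337] [890. -98. 114.] [900.  95. 139.] [100. 100.  98.]
tall 0.11 [209 174  24  13 261] [588.  25. 110.] [632.  67. 117.] [187.  93.  69.]
tall 0.11 [  0 192  43  47 419] [890. 141. 115.] [900. 262. 139.] [99. 99. 97.]
tall 0.11 [ 44 200  30  27 488] [825. 172. 110.] [859. 215. 139.] [29. 88. 47.]
tall 0.11 [227 213  33  28 601] [521. 196. 110.] [570. 233. 139.] [175.  13.   9.]
tall 0.11 [294 221  34  30 647] [418. 212. 110.] [467. 249. 139.] [117.  56. 144.]
```

The scene picture shows the caddy behind the rack. From left to right it holds the spice jar (280,163), salt shaker (319,181), oil bottle (365,175) and brown mill (405,203). The mill lookalikes are the red one at (195,165) and the purple one at (162,203). Only (405,203) is brown, standing in a white cell, and its head measures 49 mm wide at 110–139 mm up. I'll confirm it with one crop while rotating the tool.

Run:
```python
from h import *
p=np.load('scene0.npz')['p']
save(cv2.resize(p[120:250,240:440],None,fx=4,fy=4,interpolation=cv2.INTER_CUBIC),'crop.png')
```

```text
(no output)
```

View pics/crop.png

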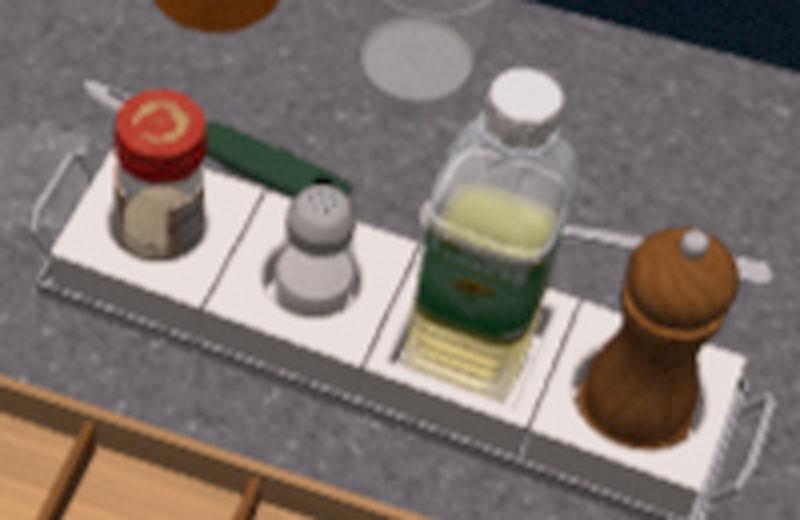

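Call:
{"op": "move_arm", "data": {
  "rows": [
    [[0,0,-0.075,0,0,0.0433,0],[0,0,-0.075,0,0,0.0433,0],[0,0,-0.075,0,0,0.0433,0],[0,0,-0.075,0,0,0.0433,0],[0,0,-0.075,0,0,0.0433,0],[0,0,-0.075,0,0,0.0433,0],[0,0,-0.075,0,0,0.0433,0],[0,0,-0.075,0,0,0.0433,0],[0,0,-0.075,0,0,0.0433,0],[0,0,-0.075,0,0,0.0433,0]]
  ],
  "force": 25
}}

```text
clock: 1.1
tcp_pos: [0.1773, 0.625, 0.2571]
tcp_rot: [[0.072, 0.997, -0.0], [0.997, -0.072, -0.001], [-0.001, -0.0, -1.0]]
wrist_force: [-0.2, 0.0, 0.4]
gripper_width: 0.0941
grasp_force: 0.0
```

Call:
{"op": "move_arm", "data": {
  "rows": [
    [[-0.682,0.591,0,0,0,0,0],[-0.682,0.591,0,0,0,0,0],[-0.682,0.591,0,0,0,0,0],[-0.682,0.591,0,0,0,0,0],[-0.682,0.591,0,0,0,0,0],[-0.682,0.591,0,0,0,0,0],[-0.682,0.591,0,0,0,0,0],[-0.682,0.591,0,0,0,0,0],[-0.682,0.591,0,0,0,0,0],[-0.682,0.591,0,0,0,0,0]]
  ]
}}

```text
clock: 2.1
tcp_pos: [0.3959, 0.3361, 0.2573]
tcp_rot: [[0.066, 0.998, -0.0], [0.998, -0.066, -0.0], [-0.0, -0.0, -1.0]]
wrist_force: [0.6, -0.2, -0.4]
gripper_width: 0.094
grasp_force: 0.0
```

Call:
{"op": "move_arm", "data": {
  "rows": [
    [[-0.682,0.591,0,0,0,0,0],[-0.682,0.591,0,0,0,0,0],[-0.682,0.591,0,0,0,0,0],[-0.682,0.591,0,0,0,0,0],[-0.682,0.591,0,0,0,0,0],[-0.682,0.591,0,0,0,0,0],[-0.682,0.591,0,0,0,0,0],[-0.682,0.591,0,0,0,0,0],[-0.682,0.591,0,0,0,0,0],[-0.682,0.591,0,0,0,0,0]]
  ]
}}

```text
clock: 3.1
tcp_pos: [0.6137, 0.0484, 0.257]
tcp_rot: [[0.066, 0.998, -0.001], [0.998, -0.066, 0.0], [0.0, -0.001, -1.0]]
wrist_force: [0.7, 0.2, -0.5]
gripper_width: 0.094
grasp_force: 0.0
```

Call:
{"op": "move_arm", "data": {
  "rows": [
    [[0,0,0,0,0,0,0],[0,0,0,0,0,0,0]]
  ]
}}

```text
clock: 3.3
tcp_pos: [0.6129, 0.0488, 0.2568]
tcp_rot: [[0.068, 0.998, -0.001], [0.998, -0.068, 0.0], [-0.0, -0.001, -1.0]]
wrist_force: [-0.7, 0.4, -0.9]
gripper_width: 0.0941
grasp_force: 0.0
```

Call:
{"op": "move_arm", "data": {
  "rows": [
    [[-0.06,-0.07,0.6,0,0,0,0],[0,0,0.8,0,0,0,0],[0,0,0.8,0,0,0,0],[0,0,0.8,0,0,0,0],[0,0,0.75,0,0,0,0],[0,0,0.5,0,0,0,0],[0,0,0.25,0,0,0,0],[0,0,0,0,0,0,0],[0,0,0,0,0,0,0.3],[0,0,0,0,0,0,0.4]]
  ]
}}

```text
clock: 4.3
tcp_pos: [0.6111, 0.0477, 0.0788]
tcp_rot: [[0.066, 0.998, 0.002], [0.998, -0.066, 0.0], [0.0, 0.002, -1.0]]
wrist_force: [0.5, -0.1, 0.3]
gripper_width: 0.0812
grasp_force: 0.0
```

Call:
{"op": "move_arm", "data": {
  "rows": [
    [[0,0,0,0,0,0,0.5],[0,0,0,0,0,0,0.7],[0,0,0,0,0,0,1],[0,0,0,0,0,0,1],[0,0,0,0,0,0,1]]
  ]
}}

```text
clock: 4.8
tcp_pos: [0.6103, 0.0473, 0.0775]
tcp_rot: [[0.066, 0.998, 0.0], [0.998, -0.066, 0.0], [0.0, 0.0, -1.0]]
wrist_force: [0.2, -0.2, 1.0]
gripper_width: 0.0441
grasp_force: 25.0
```

Call:
{"op": "move_arm", "data": {
  "rows": [
    [[0,0,-0.25,0,0,0,1],[0,0,-0.5,0,0,0,1],[0,0,-0.5,0,0,0,1],[0,0,-0.25,0,0,0,1],[0,-0.4,0,0,0,0,1],[0.1,-0.7,0,0,0,0,1],[0.1,-0.7,0,0,0,0,1],[0.1,-0.8,0,0,0,0,1],[0.1,-0.8,0,0,0,0,1],[0.13,-0.72,0,0,0,0,1]]
  ]
}}

```text
clock: 5.8
tcp_pos: [0.4454, 0.0795, 0.1376]
tcp_rot: [[0.067, 0.998, -0.001], [0.998, -0.067, 0.0], [0.0, -0.001, -1.0]]
wrist_force: [0.5, 0.5, -2.0]
gripper_width: 0.0445
grasp_force: 25.0
```

Call:
{"op": "move_arm", "data": {
  "rows": [
    [[0,0,0,0,0,0,1],[0,0,0,0,0,0,1]]
  ]
}}

```text
clock: 6.0
tcp_pos: [0.4475, 0.0797, 0.1378]
tcp_rot: [[0.066, 0.998, 0.001], [0.998, -0.066, 0.0], [0.0, 0.001, -1.0]]
wrist_force: [1.1, -0.5, -2.3]
gripper_width: 0.0442
grasp_force: 25.0
```

Call:
{"op": "move_arm", "data": {
  "rows": [
    [[0,0,0.4,0,0,0,1],[0,0,0.5,0,0,0,1],[0,0,0.35,0,0,0,1],[0,0,0.15,0,0,0,1],[0,0,0.05,0,0,0,1],[0,0,0.02,0,0,0,1],[0,0,0,0,0,0,1],[0,0,0,0,0,0,1]]
  ]
}}

```text
clock: 6.8
tcp_pos: [0.4477, 0.0795, 0.0792]
tcp_rot: [[0.066, 0.998, 0.001], [0.998, -0.066, 0.0], [0.0, 0.001, -1.0]]
wrist_force: [-1.0, 1.5, -1.4]
gripper_width: 0.0439
grasp_force: 25.0
```

Call:
{"op": "move_arm", "data": {
  "rows": [
    [[0,0,0.03,0,0,0,1],[0,0,0,0,0,0,0.6],[0,0,0,0,0,0,0.3],[0,0,0,0,0,0,0],[0,0,0,0,0,0,0],[0,0,-0.3,0,0,0,0],[0,0,-0.6,0,0,0,0],[0,0,-0.8,0,0,0,0],[0,0,-0.6,0,0,0,0],[0,0,-0.2,0,0,0,0]]
  ]
}}

```text
clock: 7.8
tcp_pos: [0.4484, 0.0796, 0.1794]
tcp_rot: [[0.066, 0.998, 0.004], [0.998, -0.066, 0.001], [0.001, 0.004, -1.0]]
wrist_force: [0.9, -1.0, -0.5]
gripper_width: 0.0938
grasp_force: 0.0
```

Call:
{"op": "move_arm", "data": {
  "rows": [
    [[-0.2,0.3,0,0,0,0,0],[-0.5,0.75,0,0,0,0,0],[-0.55,0.85,0,0,0,0,0],[-0.55,0.85,0,0,0,0,0],[-0.5,0.75,0,0,0,0,0],[-0.3,0.45,0,0,0,0,0],[-0.1,0.16,0,0,0,0,0],[0,0,0,0,0,0,0],[0,0,0,0,0,0,0]]
  ]
}}

```text
clock: 8.7
tcp_pos: [0.6029, -0.0385, 0.1764]
tcp_rot: [[0.066, 0.998, -0.003], [0.998, -0.066, 0.001], [0.001, -0.003, -1.0]]
wrist_force: [0.8, -0.2, -0.2]
gripper_width: 0.0938
grasp_force: 0.0
```

Run:
```python
from h import *
p,d,m=grab('scene');save(p,'scene1.png');W=world(d,m)
X,Y,Z=[W[...,i] for i in range(3)]
P=W[(d>0)&(X>.38)&(X<.51)&(Y>.03)&(Y<.125)&(Z>.1)&(Z<.125)];print(np.percentile(P,[1,50,99],axis=0))
print(robot.get_state()['tcp_pos'])
```

```text
[[0.42415919 0.05621057 0.1008628 ]
 [0.44245787 0.07611045 0.11271994]
 [0.4668546  0.09794086 0.11661048]]
[ 0.60289524 -0.03811172  0.17677617]
```

View pics/scene1.png

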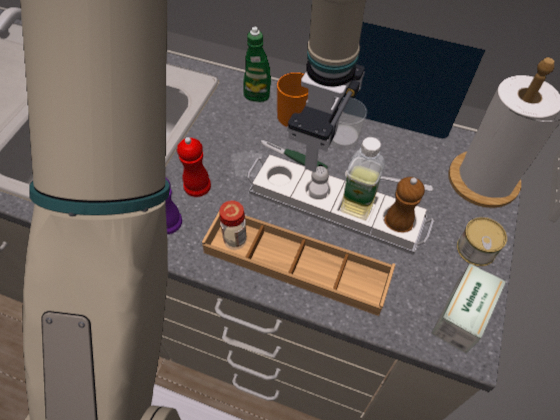

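The spice jar stands upright in the leftmost compartment (233,225), with its centre at about (445,77) mm. The gripper is above the salt shaker (319,180).

Call:
{"op": "move_arm", "data": {
  "rows": [
    [[-0.02,0.02,0.4,0,0,0,0],[0,0,0.65,0,0,0,0],[0,0,0.6,0,0,0,0],[0,0,0.35,0,0,0,0],[0,0,0.18,0,0,0,0],[0,0,0,0,0,0,0],[0,0,0,0,0,0,0.4],[0,0,0,0,0,0,0.5],[0,0,0,0,0,0,0.6],[0,0,0,0,0,0,0.7]]
  ]
}}

```text
clock: 9.75
tcp_pos: [0.6052, -0.0402, 0.0908]
tcp_rot: [[0.066, 0.998, 0.001], [0.998, -0.066, -0.0], [0.0, 0.001, -1.0]]
wrist_force: [0.3, 0.7, 0.6]
gripper_width: 0.0653
grasp_force: 0.0
```

Call:
{"op": "move_arm", "data": {
  "rows": [
    [[0,0,0,0,0,0,1],[0,0,0,0,0,0,1],[0,0,0,0,0,0,1],[0,0,0,0,0,0,1]]
  ]
}}

```text
clock: 10.15
tcp_pos: [0.6048, -0.0401, 0.0902]
tcp_rot: [[0.066, 0.998, -0.0], [0.998, -0.066, 0.0], [0.0, -0.0, -1.0]]
wrist_force: [-0.6, -0.3, -1.3]
gripper_width: 0.0332
grasp_force: 5.5
```

Call:
{"op": "move_arm", "data": {
  "rows": [
    [[0,0,0,0,0,0,1],[0,0,0,0,0,0,1],[0,0,-0.25,0,0,0,1],[0,0,-0.5,0,0,0,1],[0,0,-0.5,0,0,0,1],[0,0,-0.25,0,0,0,1]]
  ]
}}

```text
clock: 10.75
tcp_pos: [0.6057, -0.0404, 0.1524]
tcp_rot: [[0.066, 0.998, 0.003], [0.998, -0.066, -0.0], [-0.0, 0.003, -1.0]]
wrist_force: [0.1, -0.2, -0.7]
gripper_width: 0.0333
grasp_force: 24.8
```

Call:
{"op": "move_arm", "data": {
  "rows": [
    [[0,-0.4,0,0,0,0,1],[0.1,-0.7,0,0,0,0,1],[0.12,-0.8,0,0,0,0,1],[0.12,-0.8,0,0,0,0,1],[0.13,-0.8,0,0,0,0,1],[0.1,-0.53,0,0,0,0,1],[0,0,0,0,0,0,1],[0,0,0,0,0,0,1]]
  ]
}}

```text
clock: 11.55
tcp_pos: [0.4464, -0.0066, 0.1507]
tcp_rot: [[0.066, 0.998, 0.002], [0.998, -0.066, 0.0], [0.0, 0.002, -1.0]]
wrist_force: [0.8, -0.1, -1.4]
gripper_width: 0.0329
grasp_force: 24.8
```

Run:
```python
from h import *
p,d,m=grab('scene');save(p,'scene2.png')
print(robot.get_state()['tcp_pos'])
```

```text
[ 0.44713661 -0.00686807  0.15065727]
```

View pics/scene2.png

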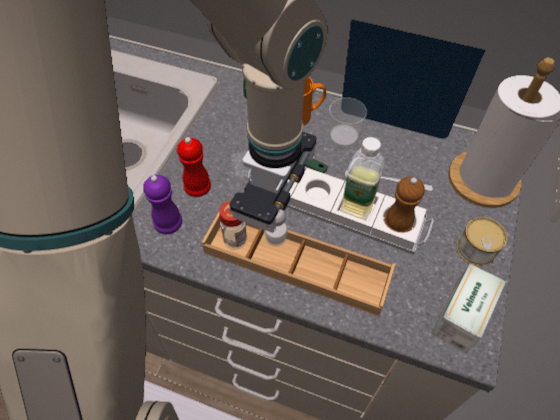

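The salt shaker (275,228) hangs upright in the fingers above compartment 2, and the spice jar is undisturbed. Next I lower and release it.

Call:
{"op": "move_arm", "data": {
  "rows": [
    [[0,0,0.4,0,0,0,1],[0,0,0.5,0,0,0,1],[0,0,0.35,0,0,0,1],[0,0,0.15,0,0,0,1],[0,0,0.05,0,0,0,1],[0,0,0.02,0,0,0,1],[0,0,0,0,0,0,1],[0,0,0,0,0,0,1]]
  ]
}}

```text
clock: 12.4
tcp_pos: [0.446, -0.0066, 0.092]
tcp_rot: [[0.066, 0.998, 0.001], [0.998, -0.066, 0.0], [0.0, 0.001, -1.0]]
wrist_force: [0.9, 0.6, -1.2]
gripper_width: 0.0329
grasp_force: 24.8
```

Call:
{"op": "move_arm", "data": {
  "rows": [
    [[0,0,0.04,0,0,0,1],[0,0,0,0,0,0,0.7],[0,0,0,0,0,0,0.4],[0,0,0,0,0,0,0],[0,0,0,0,0,0,0],[0,0,-0.4,0,0,0,0],[0,0,-0.9,0,0,0,0],[0,0,-1,0,0,0,0],[0,0,-1,0,0,0,0],[0,0,-1,0,0,0,0]]
  ]
}}

```text
clock: 13.4
tcp_pos: [0.445, -0.0068, 0.2634]
tcp_rot: [[0.067, 0.998, -0.0], [0.998, -0.067, -0.0], [-0.0, -0.0, -1.0]]
wrist_force: [0.6, 0.1, 0.0]
gripper_width: 0.0924
grasp_force: 0.0
```

Call:
{"op": "move_arm", "data": {
  "rows": [
    [[-0.2,0.3,0,0,0,0,0],[-0.5,0.75,0,0,0,0,0],[-0.55,0.8,0,0,0,0,0],[-0.55,0.8,0,0,0,0,0],[-0.5,0.75,0,0,0,0,0],[-0.3,0.45,0,0,0,0,0],[-0.1,0.15,0,0,0,0,0],[0,0,0,0,0,0,0],[0,0,0,0,0,0,0]]
  ]
}}

```text
clock: 14.3
tcp_pos: [0.5969, -0.1242, 0.2612]
tcp_rot: [[0.066, 0.998, -0.002], [0.998, -0.066, 0.001], [0.001, -0.002, -1.0]]
wrist_force: [-0.4, 1.1, 0.3]
gripper_width: 0.094
grasp_force: 0.0
```

Run:
```python
from h import *
p,d,m=grab('scene');save(p,'scene3.png');W=world(d,m)
X,Y,Z=[W[...,i] for i in range(3)]
P=W[(d>0)&(X>.4)&(X<.49)&(Y>-.045)&(Y<.03)&(Z>.08)&(Z<.11)];print(np.percentile(P,[1,50,99],axis=0))
print(robot.get_state()['tcp_pos'])
```

```text
[[ 0.42840548 -0.02329427  0.08056647]
 [ 0.43978778 -0.00902574  0.09290237]
 [ 0.45669436  0.00824801  0.09836166]]
[ 0.59700961 -0.12386924  0.2615049 ]
```

View pics/scene3.png

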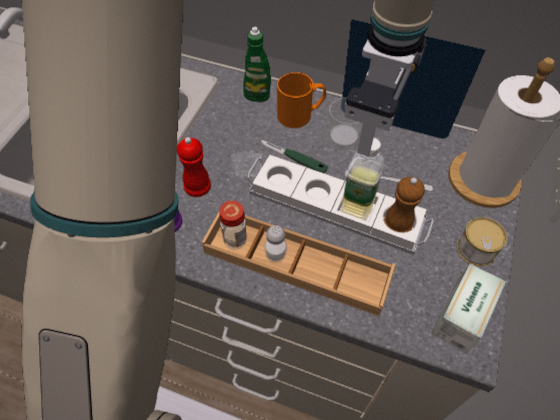

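The salt shaker stands in compartment 2 (276,242), with its top at z≈98 mm. The gripper is above the oil bottle (370,150).

Call:
{"op": "move_arm", "data": {
  "rows": [
    [[-0.02,0.03,0.4,0,0,0,0],[0,0,0.7,0,0,0,0],[0,0,0.7,0,0,0,0],[0,0,0.6,0,0,0,0],[0,0,0.3,0,0,0,0],[0,0,0.15,0,0,0,0],[0,0,0,0,0,0,0],[0,0,0,0,0,0,0.2],[0,0,0,0,0,0,0.3],[0,0,0,0,0,0,0.36]]
  ],
  "force": 40
}}

```text
clock: 15.35
tcp_pos: [0.5996, -0.1261, 0.1487]
tcp_rot: [[0.066, 0.998, 0.002], [0.998, -0.066, -0.0], [-0.0, 0.002, -1.0]]
wrist_force: [0.2, 0.1, 1.2]
gripper_width: 0.0733
grasp_force: 0.0
```

Call:
{"op": "move_arm", "data": {
  "rows": [
    [[0,0,0,0,0,0,0.5],[0,0,0,0,0,0,1],[0,0,0,0,0,0,1],[0,0,0,0,0,0,1],[0,0,0,0,0,0,1]]
  ]
}}

```text
clock: 15.85
tcp_pos: [0.5992, -0.126, 0.1481]
tcp_rot: [[0.066, 0.998, 0.0], [0.998, -0.066, 0.0], [0.0, 0.0, -1.0]]
wrist_force: [-0.8, 0.7, 2.9]
gripper_width: 0.0573
grasp_force: 39.9
```

Call:
{"op": "move_arm", "data": {
  "rows": [
    [[0,0,-0.15,0,0,0,1],[0,0,-0.3,0,0,0,1],[0,0,-0.4,0,0,0,1],[0,0,-0.4,0,0,0,1],[0,0,-0.25,0,0,0,1],[0,0,0,0,0,0,1]]
  ]
}}

```text
clock: 16.45
tcp_pos: [0.6, -0.1263, 0.2096]
tcp_rot: [[0.066, 0.998, 0.003], [0.998, -0.066, -0.001], [-0.0, 0.003, -1.0]]
wrist_force: [0.3, -0.5, -3.0]
gripper_width: 0.0576
grasp_force: 39.9
```

Call:
{"op": "move_arm", "data": {
  "rows": [
    [[0.05,-0.2,0,0,0,0,1],[0.07,-0.45,0,0,0,0,1],[0.1,-0.6,0,0,0,0,1],[0.1,-0.7,0,0,0,0,1],[0.1,-0.7,0,0,0,0,1],[0.07,-0.6,0,0,0,0,1],[0.06,-0.45,0,0,0,0,1],[0.03,-0.23,0,0,0,0,1],[0,0,0,0,0,0,1],[0,0,0,0,0,0,1]]
  ]
}}

```text
clock: 17.45
tcp_pos: [0.4447, -0.0925, 0.2079]
tcp_rot: [[0.066, 0.998, 0.001], [0.998, -0.066, -0.0], [-0.0, 0.001, -1.0]]
wrist_force: [-0.1, 0.1, -2.8]
gripper_width: 0.0576
grasp_force: 39.9
```

Call:
{"op": "move_arm", "data": {
  "rows": [
    [[0,0,0.3,0,0,0,1],[0,0,0.5,0,0,0,1],[0,0,0.4,0,0,0,1],[0,0,0.15,0,0,0,1],[0,0,0.07,0,0,0,1],[0,0,0.02,0,0,0,1],[0,0,0,0,0,0,1],[0,0,0,0,0,0,1]]
  ]
}}

```text
clock: 18.25
tcp_pos: [0.4444, -0.0924, 0.1508]
tcp_rot: [[0.066, 0.998, 0.001], [0.998, -0.066, -0.0], [-0.0, 0.001, -1.0]]
wrist_force: [0.1, 0.7, -3.5]
gripper_width: 0.0575
grasp_force: 39.9
```

Call:
{"op": "move_arm", "data": {
  "rows": [
    [[0,0,0.06,0,0,0,1],[0,0,0,0,0,0,1],[0,0,0,0,0,0,0.3],[0,0,0,0,0,0,0.1],[0,0,0,0,0,0,0],[0,0,0,0,0,0,0],[0,0,-0.4,0,0,0,0],[0,0,-0.8,0,0,0,0],[0,0,-0.9,0,0,0,0],[0,0,-0.9,0,0,0,0]]
  ]
}}

```text
clock: 19.25
tcp_pos: [0.4434, -0.0924, 0.2691]
tcp_rot: [[0.067, 0.998, -0.001], [0.998, -0.067, -0.0], [-0.0, -0.001, -1.0]]
wrist_force: [0.7, 0.2, -0.0]
gripper_width: 0.0938
grasp_force: 0.0
```

Call:
{"op": "move_arm", "data": {
  "rows": [
    [[-0.2,0.3,0,0,0,0,0],[-0.5,0.7,0,0,0,0,0],[-0.55,0.8,0,0,0,0,0],[-0.55,0.8,0,0,0,0,0],[-0.5,0.7,0,0,0,0,0],[-0.3,0.45,0,0,0,0,0],[-0.1,0.15,0,0,0,0,0],[0,0,0,0,0,0,0],[0,0,0,0,0,0,0]]
  ]
}}

```text
clock: 20.15
tcp_pos: [0.5914, -0.2095, 0.2677]
tcp_rot: [[0.066, 0.998, -0.001], [0.998, -0.066, 0.001], [0.001, -0.001, -1.0]]
wrist_force: [-1.0, 0.7, 0.5]
gripper_width: 0.0939
grasp_force: 0.0
```

Run:
```python
from h import *
p,d,m=grab('scene');save(p,'scene4.png');W=world(d,m)
X,Y,Z=[W[...,i] for i in range(3)]
P=W[(d>0)&(X>.4)&(X<.49)&(Y>-.14)&(Y<-.05)&(Z>.195)&(Z<.23)];print(np.percentile(P,[1,50,99],axis=0))
print(robot.get_state()['tcp_pos'])
```

```text
[[ 0.42728345 -0.10621655  0.19604703]
 [ 0.4392364  -0.09144762  0.21137967]
 [ 0.45792443 -0.0758228   0.21441522]]
[ 0.59147474 -0.20935625  0.26789782]
```

View pics/scene4.png

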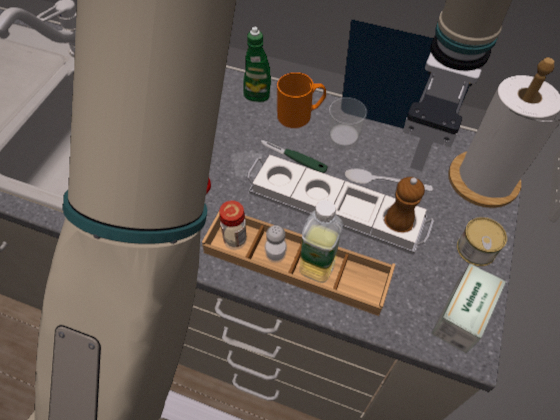

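The oil bottle stands in compartment 3 (320,240), with its cap at z≈213 mm. The gripper is above the brown mill (407,200).

Call:
{"op": "move_arm", "data": {
  "rows": [
    [[-0.02,0.03,0.5,0,0,0,0],[0,0,0.8,0,0,0,0],[0,0,0.8,0,0,0,0],[0,0,0.7,0,0,0,0],[0,0,0.4,0,0,0,0],[0,0,0.15,0,0,0,0],[0,0,0,0,0,0,0],[0,0,0,0,0,0,0.3],[0,0,0,0,0,0,0.4],[0,0,0,0,0,0,0.45]]
  ],
  "force": 30
}}

```text
clock: 21.2
tcp_pos: [0.594, -0.2115, 0.1349]
tcp_rot: [[0.066, 0.998, 0.002], [0.998, -0.066, -0.0], [-0.0, 0.002, -1.0]]
wrist_force: [-0.0, -0.6, 0.2]
gripper_width: 0.0735
grasp_force: 0.0
```

Call:
{"op": "move_arm", "data": {
  "rows": [
    [[0,0,0,0,0,0,0.5],[0,0,0,0,0,0,1],[0,0,0,0,0,0,1],[0,0,0,0,0,0,1],[0,0,0,0,0,0,1]]
  ]
}}

```text
clock: 21.7
tcp_pos: [0.5937, -0.2114, 0.1339]
tcp_rot: [[0.066, 0.998, 0.0], [0.998, -0.066, -0.0], [-0.0, 0.0, -1.0]]
wrist_force: [-0.0, 0.1, 0.5]
gripper_width: 0.0477
grasp_force: 30.0
```

Call:
{"op": "move_arm", "data": {
  "rows": [
    [[0,0,-0.15,0,0,0,1],[0,0,-0.3,0,0,0,1],[0,0,-0.4,0,0,0,1],[0,0,-0.4,0,0,0,1],[0,0,-0.25,0,0,0,1],[0,0,0,0,0,0,1]]
  ]
}}

```text
clock: 22.3
tcp_pos: [0.5943, -0.2119, 0.1958]
tcp_rot: [[0.066, 0.998, 0.003], [0.998, -0.066, -0.001], [-0.001, 0.003, -1.0]]
wrist_force: [-0.8, -0.4, -1.6]
gripper_width: 0.048
grasp_force: 30.0
```

Call:
{"op": "move_arm", "data": {
  "rows": [
    [[0.05,-0.2,0,0,0,0,1],[0.07,-0.45,0,0,0,0,1],[0.1,-0.6,0,0,0,0,1],[0.1,-0.7,0,0,0,0,1],[0.1,-0.65,0,0,0,0,1],[0.07,-0.6,0,0,0,0,1],[0.05,-0.43,0,0,0,0,1],[0.03,-0.2,0,0,0,0,1],[0,0,0,0,0,0,1],[0,0,0,0,0,0,1]]
  ]
}}

```text
clock: 23.3
tcp_pos: [0.4429, -0.1785, 0.1938]
tcp_rot: [[0.066, 0.998, 0.001], [0.998, -0.066, -0.0], [-0.0, 0.001, -1.0]]
wrist_force: [0.0, -0.0, -0.3]
gripper_width: 0.0474
grasp_force: 30.0
```

Call:
{"op": "move_arm", "data": {
  "rows": [
    [[0,0,0.3,0,0,0,1],[0,0,0.5,0,0,0,1],[0,0,0.4,0,0,0,1],[0,0,0.15,0,0,0,1],[0,0,0.07,0,0,0,1],[0,0,0.02,0,0,0,1],[0,0,0,0,0,0,1],[0,0,0,0,0,0,1]]
  ]
}}

```text
clock: 24.1
tcp_pos: [0.4426, -0.1786, 0.1367]
tcp_rot: [[0.066, 0.998, 0.001], [0.998, -0.066, -0.0], [-0.0, 0.001, -1.0]]
wrist_force: [0.4, -0.5, -1.2]
gripper_width: 0.0478
grasp_force: 30.0
```

Run:
```python
from h import *
p,d,m=grab('side');save(cv2.resize(p[80:280,180:400],None,fx=3,fy=3),'side5.png')
```

```text
(no output)
```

View pics/side5.png

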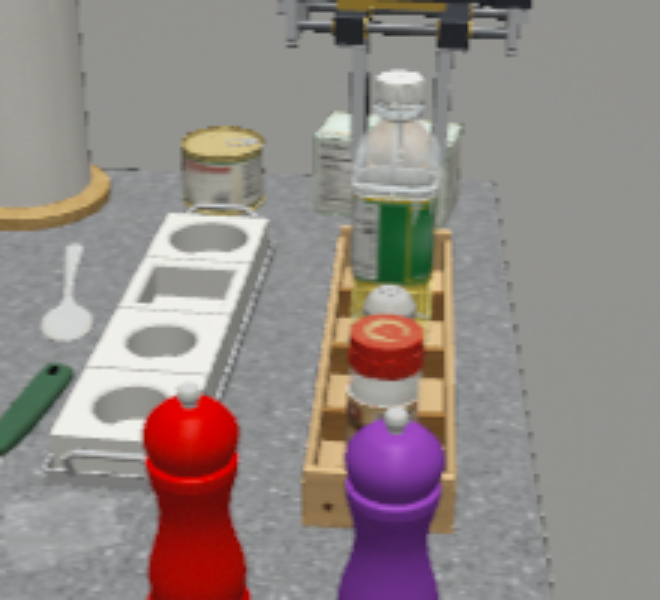

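The caddy is empty and the containers stand in a row in the rack. The mill is hidden behind the oil bottle, between the fingers (400,100). Now I set it down, release it and retreat upward.

Call:
{"op": "move_arm", "data": {
  "rows": [
    [[0,0,0.06,0,0,0,1],[0,0,0,0,0,0,1],[0,0,0,0,0,0,0.4],[0,0,0,0,0,0,0.2],[0,0,0,0,0,0,0],[0,0,0,0,0,0,0],[0,0,-0.4,0,0,0,0],[0,0,-0.8,0,0,0,0],[0,0,-1,0,0,0,0],[0,0,-1,0,0,0,0]]
  ]
}}

```text
clock: 25.15
tcp_pos: [0.4415, -0.1784, 0.2631]
tcp_rot: [[0.067, 0.998, -0.001], [0.998, -0.067, 0.0], [-0.0, -0.001, -1.0]]
wrist_force: [0.7, 1.4, 0.3]
gripper_width: 0.0936
grasp_force: 0.0
```

Call:
{"op": "move_arm", "data": {
  "rows": [
    [[-0.2,0.5,-0.5,0,0,0,0],[-0.2,0.8,0,0,0,0,0],[-0.2,0.8,0,0,0,0,0],[0,0.8,0,0,0,0,0],[0,0.5,0,0,0,0,0],[0,0,0,0,0,0,0],[0,0,0,0,0,0,0],[0,0,0,0,0,0,0]]
  ]
}}

```text
clock: 25.95
tcp_pos: [0.5749, -0.2116, 0.2819]
tcp_rot: [[0.067, 0.998, -0.001], [0.998, -0.067, 0.0], [0.0, -0.001, -1.0]]
wrist_force: [0.9, -0.0, -0.9]
gripper_width: 0.0937
grasp_force: 0.0
```

Run:
```python
from h import *
p,d,m=grab('scene');save(p,'scene6.png');W=world(d,m)
X,Y,Z=[W[...,i] for i in range(3)]
for y,lo in((.079,.1),(-.007,.08),(-.093,.195),(-.179,.117)):
    P=W[(d>0)&(X>.39)&(X<.5)&(abs(Y-y)<.043)&(Z>lo)&(Z<.23)];q=np.percentile(P,[1,99],axis=0);print(q.mean(0)[:2].round(4),q[1]-q[0],q[1,2])
```

```text
[0.4457 0.0773] [0.04311656 0.04162997 0.01508874] 0.11599734428726363
[ 0.4425 -0.0075] [0.02804511 0.03126118 0.01823482] 0.09876387273396753
[ 0.4429 -0.0911] [0.03012976 0.03029391 0.01949992] 0.21478501938031022
[ 0.4399 -0.1782] [0.04281644 0.04609911 0.03793931] 0.1578929129043515
```

View pics/scene6.png

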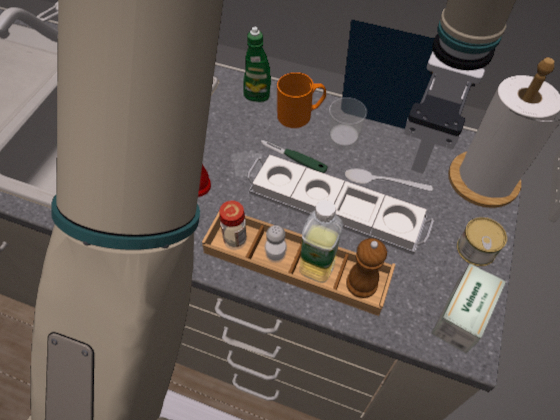

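All four stand upright in their compartments: spice (233,225), salt (276,242), oil (320,240) and mill (367,265). Each is within about 3 mm of its compartment centre and its top is at the right height.

```bash
python3 -c "
from bench import robot
print(robot.sign_off())"
```

```text
the job is handed in; nothing more can be done
None
```

I moved all four containers into the oak rack in the caddy's order (spice, salt, oil, mill from the left), each standing upright and released within about 3 mm of its compartment centre, and handed the job in at about 26 s; no verdict was returned.

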